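Put the log cheese behind the tray's lip

ROBOT

A 6-joint arm with a two-finger parallel gripper is mounted at the origin on a cart in front of the work surface, level with it; the furniture and walls round the work are solid. World frame = base frame: x ahead of the robot, y to its left, z up, the work surface at z = 0. Lengths are in m, angles in rad, forces in N, time in s.
With the tool pointing down it reaches from about 0.375 to 0.975 m from the base axis. Payload 3.8 kg.
Tool frame: the origin (TCP) lies at the very end of the fingers, on their centre line; the grasp point (between the pads) lies 19 mm behind it; z points along the fingers, y is the line along which they close (so a half turn about z gives the same grasp; the last joint's range is limited). The gripper opens to 85 mm and grips with 20 to 120 N. Pads are 22 mm wide; open, the fingers measure 114 mm over their backs; the gripper's body (76 mm by 85 mm) begins 54 mm behind the grasp point. The pads swing forward as they close: fully open they stand 13 mm farther back than shut.
Start: joints at [1.113, 0.264, 1.604, -0, 1.274, -0.037], TCP at [0.276, 0.616, 0.202] pointing down, gripper open.
Joint ranges: [-2.63, 2.63], [-0.94, 2.18], [0.31, 2.57], [-1.31, 4.45], [0, 2.66], [-2.55, 2.55]. Speed limits (rad/s): [2.57, 2.57, 3.14, 3.14, 3.14, 3.14].

INTERFACE

Orientations are given as a rotation vector (axis times angle).
In Python, from workcell import * gives the robot as it stands.
- The arm moves only by the shell command python3 -m crank 'ROWS' [OPENING] [FORCE]. ROWS is JSON, a list that holds one entry, the list of rows, each a list of 6 numbers: the shift along the tool's x, y, z in cm, then the turn, a rotation vector about the tool's x, y, z in rad. In form: [[[dx, dy, dz, ax, ay, az], ...]]. A call has 1 to 8 rows; each row shifts and turns the commanded pose from where the row before left it, along the tool's axes as they then stand; what a row does not reach is not made up. A row lasts 1/12 s, in which the tool goes at most 41.7 mm and 7.16 degrees, less where a joint would pass 70% of its speed; a pose out of reach is approached as far as the arm can. A call with a gripper value outside its range is refused whole. OPENING is the finger opening in cm, from 0 to 8.54, set as the call begins (- or left out, the last holds). The fingers move at their own pace and stop on an object; FORCE is the grip in N (left out, the last holds). Time passes only in rows, so rows that do not move let the fingers close. It gives the time, the measured TCP pose, the force, the opening and the grip force at its end, in the units of the state.
- read_state(): the state, without advancing time (a new reading comes with each control period).
- read_camera(name): name is "scene" or "top"; returns the picture (420x560x3 uint8, blue, green, red); there is no depth.
- camera_model(name): a dict with "camera_matrix" (3x3 intrinsics, pixels), "k1" (the pictures are not rectified: a ray, as slopes to the right and down, at radius r is drawn at 1 + k1 r^2 times it, then the intrinsics apply), "R" (3x3) and "t" (3): a world point X has camera coordinates R X + t. Camera axes: x right, y down, z forward; pixel columns grow to the right and rows downward; lengths in m; the calibration is good to about 2 mm. A picture is of the moment at which its call begins. camera_model takes no time and is no camera call.
- finish_job(): hands the job in; it is judged then, once.
The state is a dict: "time": time; "q": joint angles; "joint_vel": joint speeds; "joint_torque": joint torques, N m; "tool_pos": TCP position; "tcp_rot": TCP orientation; "wrist_force": force on the tool from outside, world axes, zero at the start; "torque": the same for the moment, N m; "width": opening from 0.0 (shut) to 1.0 (fully open); "grip_force": force on a finger pad.
Only numpy, scipy, OpenCV 4.12 (cv2) and the standard library are available. Lean on these libraries where they do the work, as an engineer would, in place of code of your own. Each camera call takes 0.05 s, during which the arm holds its last target. There are 200 camera calls.

TASK

Pick up the log-shaped cheese lying loose on the counter, lift it over the steel front lip of the wooden display tray and set it down gently behind the lip, flat on the tray's floor and lying along the lip. Leave the drum-shaped cheese and the blunt pyramid-shaped cheese near it standing where they are.

Things in the scene. Friction and masses are not known exactly. Their poses are not given: they have to be found in the camera images.
- log: ash-grey log cheese, a rough cylinder lying down: 43 wide (x) x 144 long (y) x 38 mm high, about 0.2 kg, the only log lying loose on the dark deck to the left of the big yellow cheeses. Origin at the centre of its underside, y along its length. Its rind is firm; take it across the 43 mm width, mid-length, from above.
- log_middle (a point): the middle of the log's body, on its axis, 19 mm above its underside; axes as the log's
- tray: fixed open wooden tray right of the big yellow cheeses, 156 deep (x) x 206 long (y) mm. Origin: centre of its underside; x from lip to back board, y along the lip. Floor 12 mm above the counter, 144 (x) x 190 mm (y) inside, centred within 2 mm. Steel lip, 4 mm thick, on the robot's side (-x), top 42 mm above the counter; end cheeks 8 thick, 48 high; back board 8 thick, 62 high.
- drum: bystander: whitish upright drum cheese, 62 x 64 x 72 mm high, loose; origin at the centre of its underside
- brick: bystander: ash-grey blunt pyramid (flat-topped) cheese, 57 x 63 x 57 mm high, loose; origin at the centre of its underside

How it is judged:
On the way:
1. the log is carried in the gripper at lip height or higher (height (world z) of log_middle above 0.06 m and contact force between the fingers and log above 0.3 N), for 0.1 s.
At the end, for the whole second after the job is handed in: The log lies still and flat on the tray's floor behind the lip: its middle within 62 mm (across) and 35 mm (along) of the tray's centre and 22 to 40 mm above the tray's underside, its length within 20 degrees of the lip's direction. Drum and brick are within 25 mm of where they stood (x of log_middle in the frame of tray between -0.062 and 0.062 m and y of log_middle in the frame of tray between -0.035 and 0.035 m and z of log_middle in the frame of tray between 0.022 and 0.04 m and angle between the y axis of log and the y axis of tray, either way round below 0.35 rad and linear speed of log below 0.02 m/s and distance of each of drum, brick from where it was at the start of the episode below 0.025 m); the robot touches nothing.
It fails at once if the log is let fall onto the tray from a height (faster than 0.8 m/s while out of the fingers) (linear speed of log above 0.8 m/s and contact force between the fingers and log below 0.05 N).
It fails at once if the drum or the brick is knocked over or pushed away (distance of any of drum, brick from where it was at the start of the episode above 0.025 m or angle between any of drum, brick's own z axis and vertical above 0.5 rad).
It also fails if it takes over 37 s, if anything falls off the work surface, if the arm or the gripper's body presses on something with over 40 N, if the wrist force passes 120 N, or if a joint passes its speed limit or range.

## Working session

There is one attempt and no reset: what is moved stays moved. The work goes in short steps, Python scripts to look and compute and a shell command to move; the robot and the scene stay as the last step left them, time stands still between calls to the robot, and variables do not carry over. Pictures are saved under pics/ and viewed, at most 10 in all, crops included, and the job is handed in when it is done.

```bash
ls; mkdir -p pics
python3 - <<'E'
from workcell import *
import cv2
s=read_state(); print({k:s[k] for k in('time','tool_pos','tcp_rot','width')})
for n in('scene','top'):
    cv2.imwrite(f'pics/{n}0.png',read_camera(n)); print(camera_model(n))
E
```

```text
pics
{'time': 0.0, 'tool_pos': array([0.27537334, 0.61539514, 0.20037547]), 'tcp_rot': array([-0.65595809, -3.07180836,  0.00338329]), 'width': 1.0021789215682055}
{'camera_matrix': array([[439.18038154,   0.        , 279.81712025],
       [  0.        , 439.18038154, 206.4196823 ],
       [  0.        ,   0.        ,   1.        ]]), 'k1': -0.032538090836304864, 'R': array([[ 0.73579687, -0.67720135,  0.0011439 ],
       [-0.52364929, -0.57002803, -0.63313464],
       [ 0.42941169,  0.46525948, -0.77404084]]), 't': array([-0.46316156,  0.35116695,  1.07700313])}
{'camera_matrix': array([[524.03362899,   0.        , 278.60115771],
       [  0.        , 524.03362899, 209.31056118],
       [  0.        ,   0.        ,   1.        ]]), 'k1': -0.10424380387278166, 'R': array([[-0.00768664, -0.9999528 ,  0.00594251],
       [-0.99533024,  0.007079  , -0.09626835],
       [ 0.09622174, -0.00665474, -0.99533768]]), 't': array([-0.01673954,  0.63862408,  1.50492047])}
```

View pics/scene0.png

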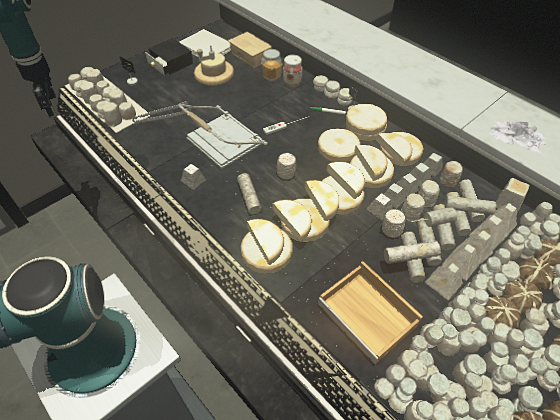

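View pics/top0.png

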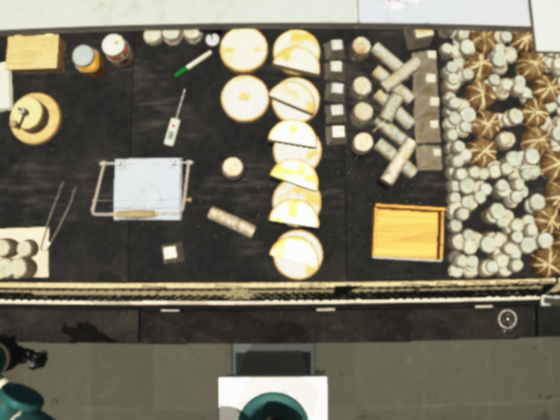

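The top view shows the log at about (232,221), lying diagonally. The drum is at (232,167), the pyramid at (172,253), and the tray at (408,233) with its lip at the lower edge. Next I measure positions.

```bash
cat > h.py <<'E'
from workcell import *
import cv2, numpy as np
def ray(n,uv,z):
    c=camera_model(n);K=c['camera_matrix']
    d=(np.array(uv,float)-K[:2,2])/[K[0,0],K[1,1]]
    s=d.copy()
    for _ in range(20): s=d/(1+c['k1']*(s@s))
    R=c['R'];o=-R.T@c['t'];v=R.T@np.r_[s,1]
    return o+v*(z-o[2])/v[2]
def blob(img,box,lo=90,hsv=None):
    x0,y0,x1,y1=box
    g=img[y0:y1,x0:x1]
    m=(cv2.cvtColor(g,cv2.COLOR_BGR2GRAY)>lo).astype(np.uint8) if hsv is None else (cv2.inRange(cv2.cvtColor(g,cv2.COLOR_BGR2HSV),*hsv)>0).astype(np.uint8)
    m=cv2.morphologyEx(m,cv2.MORPH_CLOSE,np.ones((3,3)))
    c=max(cv2.findContours(m,0,2)[0],key=cv2.contourArea)
    (cx,cy),wh,a=cv2.minAreaRect(c); return np.array([cx+x0,cy+y0]),wh,cv2.boxPoints(((cx,cy),wh,a))+[x0,y0],cv2.contourArea(c)
E
python3 - <<'E'
from h import *
np.set_printoptions(precision=3,suppress=True)
I={n:cv2.imread(f'pics/{n}0.png') for n in('top','scene')}
for nm,n,box,lo,z,hsv in [('log','top',(200,196,264,246),90,.02,None),('log','scene',(230,165,268,220),80,.02,None),('drum','top',(215,150,250,185),90,.072,None),('pyr','top',(155,235,190,268),90,.057,None),('tray','top',(365,195,455,270),0,.045,((8,90,60),(30,255,255))),('trayS','scene',(310,255,430,365),0,.045,((8,90,60),(30,255,255)))]:
    n=n
    c,wh,b,a=blob(I[n],box,lo,hsv)
    P=np.array([ray(n,p,z)[:2] for p in b])
    print(nm,n,c,wh,a,'ctr',ray(n,c,z)[:2],'\n',P.tolist() and P,'sides',np.linalg.norm(P-np.roll(P,-1,0),axis=1))
a=cv2.resize(I['top'][190:270,195:275],(400,400),interpolation=2);b=cv2.resize(I['top'][195:270,365:455],(400,400*75//90),interpolation=2)
o=np.zeros((400,800,3),np.uint8);o[:,:400]=a;o[:b.shape[0],400:]=b;cv2.imwrite('pics/crop0.png',o)
E
```

```text
log top [231.178 221.198] (50.63619613647461, 13.759077072143555) 625.5 ctr [0.605 0.118] 
 [[0.619 0.195]
 [0.656 0.178]
 [0.592 0.042]
 [0.555 0.059]] sides [0.041 0.15  0.04  0.15 ]
log scene [248.5 192. ] (37.0, 54.0) 1038.0 ctr [0.604 0.118] 
 [[ 0.495  0.073]
 [ 0.636  0.25 ]
 [ 0.726  0.167]
 [ 0.576 -0.001]] sides [0.226 0.122 0.225 0.11 ]
drum top [232.5 167. ] (20.0, 21.0) 342.5 ctr [0.758 0.111] 
 [[0.787 0.141]
 [0.787 0.08 ]
 [0.728 0.08 ]
 [0.729 0.141]] sides [0.061 0.058 0.06  0.058]
pyr top [169.869 252.954] (16.99275779724121, 15.876444816589355) 218.0 ctr [0.512 0.292] 
 [[0.534 0.318]
 [0.539 0.272]
 [0.491 0.266]
 [0.486 0.311]] sides [0.046 0.049 0.046 0.049]
tray top [407.627 230.747] (74.90937805175781, 54.6598014831543) 3874.0 ctr [ 0.572 -0.397] 
 [[ 0.5   -0.281]
 [ 0.659 -0.294]
 [ 0.645 -0.516]
 [ 0.485 -0.501]] sides [0.159 0.223 0.161 0.22 ]
trayS scene [372.163 307.326] (87.6899642944336, 63.50321960449219) 4885.5 ctr [ 0.572 -0.404] 
 [[ 0.499 -0.291]
 [ 0.687 -0.291]
 [ 0.643 -0.514]
 [ 0.475 -0.501]] sides [0.188 0.228 0.168 0.211]
```

View pics/crop0.png

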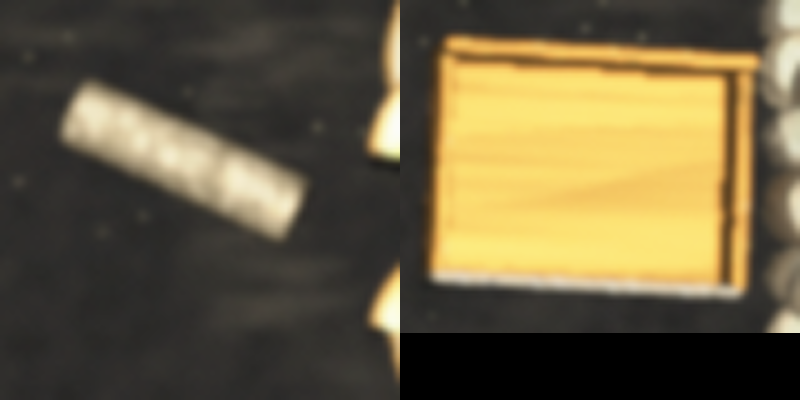

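```bash
python3 - <<'E'
from h import *
for p,z in [((374.7,203.3),.062),((445.5,207.8),.062),((371.75,257.6),.042),((442.6,261),.042)]: print(ray('top',p,z).round(4))
E
python3 -m crank '[[[0,0,0,0,0,0.12],[0,0,0,0,0,0.12],[0,0,0,0,0,0.12],[0,0,0,0,0,0.12],[0,0,0,0,0,0.12],[0,0,0,0,0,0.12],[0,0,0,0,0,0.12]]]' 8.5 40
python3 -m crank '[[[0,0,0,0,0,0.12],[0,0,0,0,0,0.12],[0,0,0,0,0,0.12],[0,0,0,0,0,0.12],[0,0,0,0,0,0.12],[0,0,0,0,0,0.12],[0,0,0,0,0,0.03]]]'
python3 -m crank '[[[-1.9,3.2,0,0,0,0],[-1.9,3.2,0,0,0,0],[-1.9,3.2,0,0,0,0],[-1.9,3.2,0,0,0,0],[-1.9,3.2,0,0,0,0],[-1.9,3.2,0,0,0,0],[-1.9,3.2,0,0,0,0],[-1.9,3.2,0,0,0,0]]]'
```

```text
[ 0.6509 -0.2989  0.062 ]
[ 0.6364 -0.5068  0.062 ]
[ 0.4949 -0.2903  0.042 ]
[ 0.4823 -0.4992  0.042 ]
time: 0.68
tool_pos: [0.2755, 0.6157, 0.2009]
tcp_rot: [1.859, 2.532, -0.002]
wrist_force: [-0.3, -0.5, -0.7]
width: 1.001
grip_force: 0.0
time: 1.27
tool_pos: [0.2755, 0.6157, 0.2008]
tcp_rot: [2.657, 1.676, -0.002]
wrist_force: [0.3, 0.8, -0.1]
width: 0.999
grip_force: 0.0
time: 1.93
tool_pos: [0.4429, 0.3677, 0.2012]
tcp_rot: [2.652, 1.683, -0.001]
wrist_force: [0.8, 1.0, -0.4]
width: 0.994
grip_force: 0.0
```

```bash
python3 -m crank '[[[-1.96,3.16,0,0,0,0],[-1.96,3.16,0,0,0,0],[-1.96,3.16,0,0,0,0],[-1.96,3.16,0,0,0,0],[-1.96,3.16,0,0,0,0],[-1.96,3.16,0,0,0,0],[-1.96,3.16,0,0,0,0],[-1.96,3.16,0,0,0,0]]]'
python3 -m crank '[[[0,0,3,0,0,0],[0,0,3,0,0,0],[0,0,3,0,0,0],[0,0,2,0,0,0],[0,0,0,0,0,0]]]'
python3 - <<'E'
from h import *
a=read_camera('scene');b=read_camera('top')
o=np.hstack([cv2.resize(a[130:240,190:300],(400,400)),cv2.resize(b[180:270,185:275],(400,400))])
cv2.imwrite('pics/c1.png',o)
E
```

```text
time: 2.6
tool_pos: [0.6049, 0.1182, 0.2012]
tcp_rot: [-2.653, -1.683, 0.001]
wrist_force: [1.1, -0.5, 0.2]
width: 0.996
grip_force: 0.0
time: 3.02
tool_pos: [0.5994, 0.1189, 0.0851]
tcp_rot: [-2.649, -1.68, 0.017]
wrist_force: [-1.9, -0.3, -1.3]
width: 0.994
grip_force: 0.0
```

View pics/c1.png

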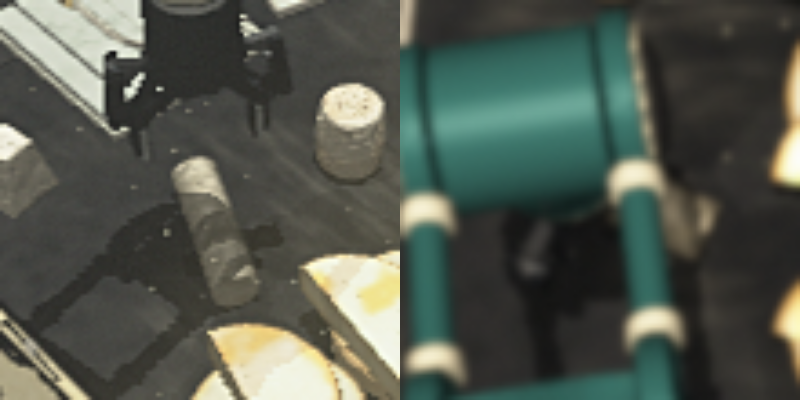

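The scene crop shows the open fingers straddling the log at mid-length, with tips at about (228,173) and (261,167). The drum and pyramid are clear of them. Descending.

```bash
python3 -m crank '[[[0,0,2,0,0,0],[0,0,2,0,0,0],[0,0,1,0,0,0],[0,0,0,0,0,0],[0,0,0,0,0,0]]]'
```

```text
time: 3.53
tool_pos: [0.6051, 0.1202, 0.0427]
tcp_rot: [2.652, 1.683, 0.001]
wrist_force: [0.5, -0.1, 0.4]
width: 1.001
grip_force: 0.0
```

```bash
python3 -m crank '[[[0,0,1.5,0,0,0],[0,0,1,0,0,0],[0,0,0.7,0,0,0],[0,0,0.4,0,0,0],[0,0,0,0,0,0],[0,0,0,0,0,0]]]'
python3 -m crank '[[[0,0,0,0,0,0],[0,0,0,0,0,0],[0,0,0,0,0,0],[0,0,0,0,0,0],[0,0,0,0,0,0],[0,0,0,0,0,0],[0,0,0,0,0,0],[0,0,0,0,0,0]]]' 0 40
```

```text
time: 4.03
tool_pos: [0.6045, 0.12, 0.0057]
tcp_rot: [-2.653, -1.683, 0.0]
wrist_force: [0.5, 0.2, 0.7]
width: 0.994
grip_force: 0.0
time: 4.7
tool_pos: [0.606, 0.1205, 0.0088]
tcp_rot: [2.652, 1.683, 0.004]
wrist_force: [-5.1, 0.3, 14.2]
width: -0.002
grip_force: 7.2
```

The fingers shut fully, so the log may have slipped out. Looking.

```bash
python3 -m crank '[[[0,0,0,0,0,0],[0,0,0,0,0,0]]]'
python3 - <<'E'
from h import *
a=read_camera('scene');b=read_camera('top')
o=np.hstack([cv2.resize(a[130:240,190:300],(400,400)),cv2.resize(b[180:270,185:275],(400,400))])
cv2.imwrite('pics/c2.png',o)
E
```

```text
time: 4.87
tool_pos: [0.6058, 0.1206, 0.0088]
tcp_rot: [2.652, 1.683, 0.004]
wrist_force: [-3.9, 0.7, 14.5]
width: -0.001
grip_force: 7.1
```

View pics/c2.png

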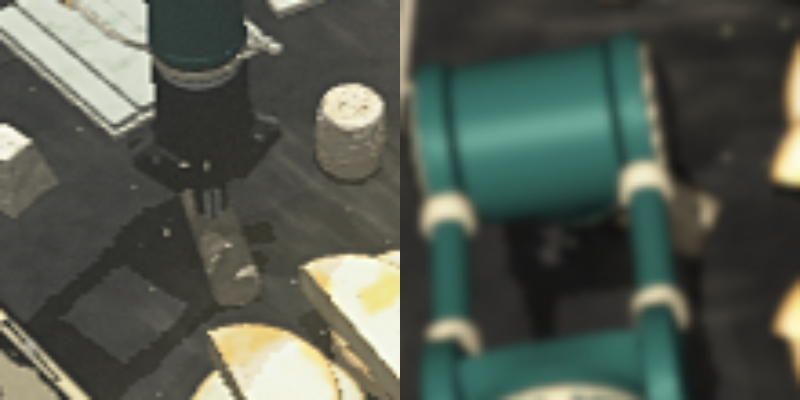

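Run:
```python
from h import *
c=camera_model('scene')
def proj(X,n='scene'):
    c=camera_model(n);p=c['R']@np.array(X)+c['t'];s=p[:2]/p[2];s=s*(1+c['k1']*(s@s));K=c['camera_matrix'];return s*K[0,0]+K[:2,2]
for X in [(.6055,.1205,.0088),(.6055,.1205,.038),(.6055,.1205,.06),(.605,.118,.019),(.637,.185,.019),(.573,.052,.019)]:
    p=proj(X);print(X,p.round(1),'crop',((p-[190,130])*400/110).round(0))
print(read_state())
a=read_camera('scene');b=read_camera('top')
o=np.hstack([cv2.resize(a[165:220,222:277],(400,400),interpolation=2)])
a0=cv2.imread('pics/scene0.png');o=np.hstack([cv2.resize(a0[165:220,222:277],(400,400),interpolation=2),o])
cv2.imwrite('pics/c3.png',o)
```

```text
(0.6055, 0.1205, 0.0088) [248.4 193.7] crop [212. 232.]
(0.6055, 0.1205, 0.038) [247.9 187.5] crop [210. 209.]
(0.6055, 0.1205, 0.06) [247.5 182.8] crop [209. 192.]
(0.605, 0.118, 0.019) [248.6 192.1] crop [213. 226.]
(0.637, 0.185, 0.019) [242.9 175.6] crop [192. 166.]
(0.573, 0.052, 0.019) [254.5 209.5] crop [235. 289.]
{'time': 4.9667, 'q': array([1.55847190e-01, 3.38805040e-01, 1.89285494e+00, 6.18678126e-04,
       9.07596621e-01, 5.95556438e-01]), 'joint_vel': array([ 8.38673426e-05,  5.23826153e-04,  2.24095911e-03, -9.21002758e-04,
        1.79148687e-03, -1.46366196e-03]), 'joint_torque': array([-8.00999813e-01, -4.14349186e+01, -2.72402591e+01, -2.96395943e-01,
       -1.58652663e+00,  3.27958573e-03]), 'tool_pos': array([0.60581071, 0.12057747, 0.00875697]), 'tcp_rot': array([2.65234917, 1.68273608, 0.00367055]), 'wrist_force': array([-4.70314514,  0.26122876, 13.48241482]), 'torque': array([ 0.06713384,  0.83097201, -0.01136341]), 'grip_force': 7.078486563041224, 'width': 0.0005552443680498212}
```

View pics/c3.png

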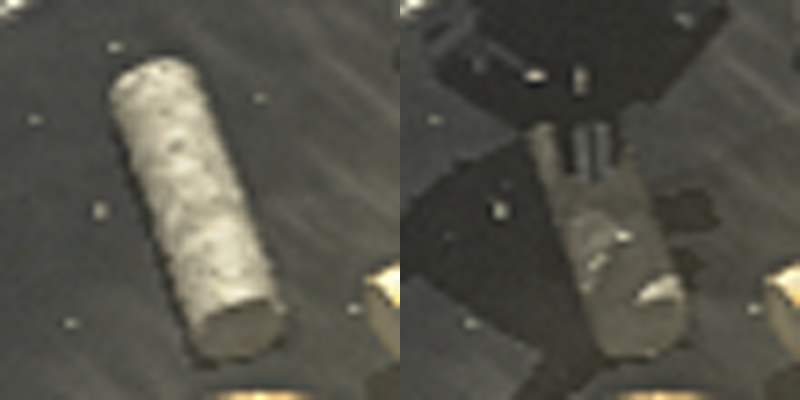

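The crop shows shut fingertips resting on top of the log at about (248,189), near z = 0.038. The read TCP height is 0.009, so the real tips stand about 29 mm higher than reported. The log has not moved. I'll lift, open and go deeper, watching the force.

```bash
python3 -m crank '[[[0,0,-1,0,0,0],[0,0,-2,0,0,0],[0,0,-2,0,0,0],[0,0,0,0,0,0]]]'
python3 -m crank '[[[0,0,0,0,0,0],[0,0,0,0,0,0],[0,0,0,0,0,0],[0,0,0,0,0,0],[0,0,0,0,0,0],[0,0,0,0,0,0],[0,0,0,0,0,0],[0,0,0,0,0,0]]]' 8.5
python3 -m crank '[[[0,0,2,0,0,0],[0,0,2,0,0,0],[0,0,1,0,0,0],[0,0,0.5,0,0,0],[0,0,0.5,0,0,0],[0,0,0,0,0,0],[0,0,0,0,0,0]]]'
python3 - <<'E'
from h import *
a=read_camera('scene')
a0=cv2.imread('pics/scene0.png');o=np.hstack([cv2.resize(i[160:220,215:275],(400,400),interpolation=2) for i in (a0,a)])
cv2.imwrite('pics/c4.png',o)
E
```

```text
time: 5.4
tool_pos: [0.6081, 0.1205, 0.0605]
tcp_rot: [2.65, 1.681, 0.011]
wrist_force: [0.8, -0.2, 1.6]
width: -0.003
grip_force: 0.0
time: 6.07
tool_pos: [0.6044, 0.12, 0.0554]
tcp_rot: [-2.653, -1.683, 0.001]
wrist_force: [1.4, -0.1, 1.0]
width: 0.992
grip_force: 0.0
time: 6.65
tool_pos: [0.605, 0.1201, -0.0039]
tcp_rot: [2.652, 1.683, 0.001]
wrist_force: [0.2, 0.1, 0.4]
width: 0.998
grip_force: 0.0
```

View pics/c4.png

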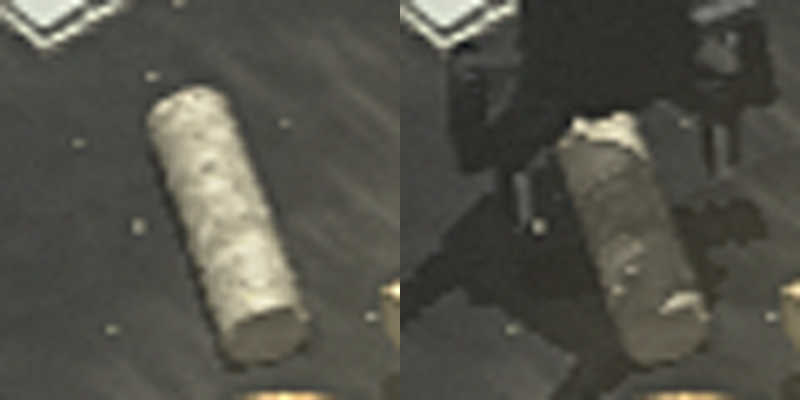

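The fingers straddle the log with no contact at a reported z of -0.004, which confirms the offset. Their tips are at about (234,194) and (263,186). Continuing carefully.

```bash
python3 -m crank '[[[0,0,0.5,0,0,0],[0,0,0.5,0,0,0],[0,0,0.3,0,0,0],[0,0,0,0,0,0],[0,0,0,0,0,0]]]'
python3 -m crank '[[[0,0,0.2,0,0,0],[0,0,0.2,0,0,0],[0,0,0,0,0,0],[0,0,0,0,0,0]]]'
```

```text
time: 7.12
tool_pos: [0.6041, 0.1199, -0.0178]
tcp_rot: [-2.652, -1.683, 0.001]
wrist_force: [0.3, 0.7, 0.7]
width: 0.992
grip_force: 0.0
time: 7.45
tool_pos: [0.6044, 0.12, -0.0215]
tcp_rot: [-2.653, -1.683, 0.0]
wrist_force: [-0.8, -0.5, -0.1]
width: 0.996
grip_force: 0.0
```

```bash
python3 -m crank '[[[0,0,0.2,0,0,0],[0,0,0.2,0,0,0],[0,0,0,0,0,0],[0,0,0,0,0,0]]]'
python3 -m crank '[[[0,0,0,0,0,0],[0,0,0,0,0,0],[0,0,0,0,0,0],[0,0,0,0,0,0],[0,0,0,0,0,0],[0,0,0,0,0,0],[0,0,0,0,0,0]]]' 0 40
```

```text
time: 7.78
tool_pos: [0.6043, 0.12, -0.0256]
tcp_rot: [-2.652, -1.683, 0.001]
wrist_force: [-0.2, 0.3, 0.9]
width: 0.997
grip_force: 0.0
time: 8.37
tool_pos: [0.605, 0.12, -0.0249]
tcp_rot: [2.652, 1.683, 0.001]
wrist_force: [0.3, -0.3, 2.1]
width: 0.474
grip_force: 40.9
```

Gripped at about 40 mm with 41 N. Lifting.

```bash
python3 -m crank '[[[0,0,-1,0,0,0],[0,0,-2,0,0,0],[0,0,-3,0,0,0],[0,0,-3,0,0,0],[0,0,-3,0,0,0],[0,0,-3,0,0,0],[0,0,-1,0,0,0],[0,0,0,0,0,0]]]'
python3 - <<'E'
from h import *
a=read_camera('scene');b=read_camera('top')
o=np.hstack([cv2.resize(a[90:230,190:330],(400,400),interpolation=2),cv2.resize(b[150:270,155:275],(400,400),interpolation=2)])
cv2.imwrite('pics/c5.png',o)
E
```

```text
time: 9.03
tool_pos: [0.6072, 0.1205, 0.1388]
tcp_rot: [2.65, 1.682, 0.01]
wrist_force: [0.1, 0.2, -1.5]
width: 0.469
grip_force: 40.8
```

View pics/c5.png

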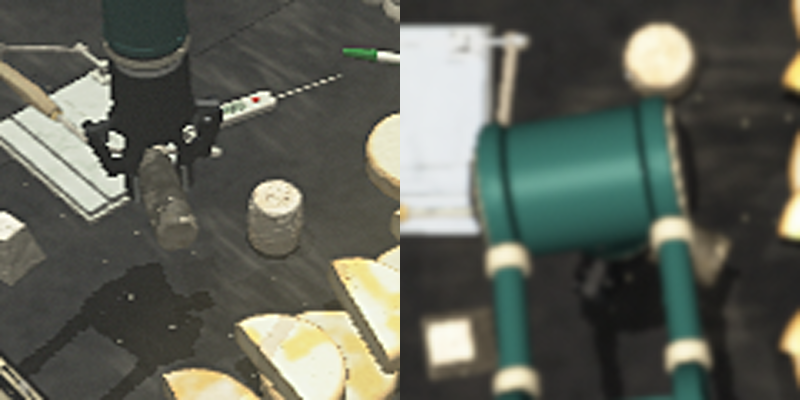

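The log is held level at about (250,162) in the scene image, and the drum and pyramid are undisturbed. Carrying it over to the tray.

```bash
python3 -m crank '[[[-2,0.77,0,0,0,0],[-3.04,1.16,0,0,0,0],[-3.04,1.16,0,0,0,0],[-3.04,1.16,0,0,0,0],[-3.04,1.16,0,0,0,0],[-3.04,1.16,0,0,0,0],[-3.04,1.16,0,0,0,0],[-3.04,1.16,0,0,0,0]]]'
python3 -m crank '[[[-3.04,1.16,0,0,0,0],[-3.04,1.16,0,0,0,0],[-3.04,1.16,0,0,0,0],[-3.04,1.16,0,0,0,0],[-3.04,1.16,0,0,0,0],[-3.04,1.16,0,0,0,0],[-3.04,1.16,0,0,0,0],[-2,0.77,0,0,0,0]]]'
python3 -m crank '[[[-1.5,0.6,0,0,0,0],[-0.6,0.2,0,0,0,0],[0,0,0,0,0,-0.09],[0,0,0,0,0,-0.1],[0,0,0,0,0,-0.1],[0,0,0,0,0,-0.085],[0,0,0,0,0,0],[0,0,0,0,0,0]]]'
python3 - <<'E'
from h import *
a=read_camera('scene');b=read_camera('top')
from scipy.spatial.transform import Rotation as R
s=read_state();M=R.from_rotvec(s['tcp_rot']).as_matrix();print(s['tool_pos'],M.round(3))
print('move to tray centre in tool axes cm',100*M.T@(np.array([.566,-.399,0])-s['tool_pos']*[1,1,0]))
o=np.hstack([cv2.resize(a[210:370,300:460],(400,400),interpolation=2),cv2.resize(b[160:280,350:470],(400,400),interpolation=2)])
cv2.imwrite('pics/c6.png',o)
E
```

```text
time: 9.8
tool_pos: [0.583, -0.1293, 0.1308]
tcp_rot: [-2.649, -1.681, 0.007]
wrist_force: [0.4, 0.3, -1.6]
width: 0.473
grip_force: 40.8
time: 10.47
tool_pos: [0.5644, -0.3788, 0.1303]
tcp_rot: [-2.65, -1.678, 0.005]
wrist_force: [0.3, 0.0, -1.7]
width: 0.469
grip_force: 40.8
time: 11.13
tool_pos: [0.565, -0.3978, 0.1333]
tcp_rot: [-2.292, -2.145, 0.0]
wrist_force: [-1.1, 0.6, -1.7]
width: 0.475
grip_force: 40.8
[ 0.56523807 -0.39837249  0.13388139] [[ 0.066  0.998 -0.001]
 [ 0.998 -0.066  0.001]
 [ 0.001 -0.001 -1.   ]]
move to tray centre in tool axes cm [-0.05756939  0.08018027 -0.00014413]
```

View pics/c6.png

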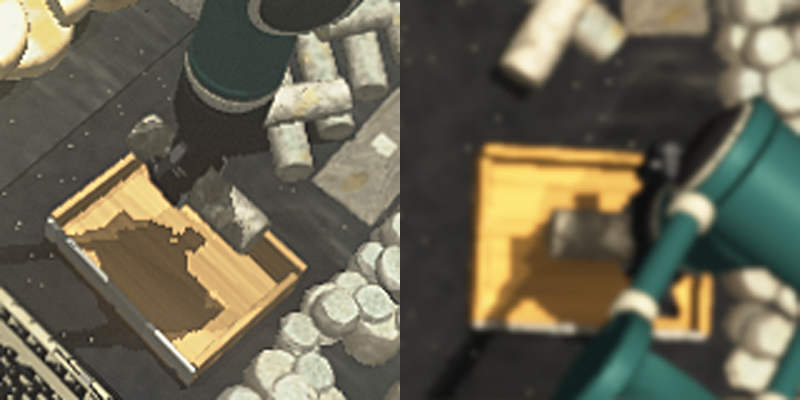

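The log hangs level and parallel to the lip, above the tray's middle, with its left end at top-image pixel (396,230). I'll check that end by a ray, then lower.

```bash
python3 -c "
from h import *
print(ray('top',(396.5,229.6),.178))"
python3 -m crank '[[[0,0,1,0,0,0],[0,0,2,0,0,0],[0,0,2,0,0,0],[0,0,2,0,0,0],[0,0,2,0,0,0],[0,0,2,0,0,0],[0,0,0.7,0,0,0],[0,0,0,0,0,0]]]'
python3 -m crank '[[[0,0,0.7,0,0,0],[0,0,0.5,0,0,0],[0,0,0.4,0,0,0],[0,0,0.3,0,0,0],[0,0,0.2,0,0,0],[0,0,0,0,0,0],[0,0,0,0,0,0]]]'
```

```text
[ 0.56787555 -0.33329744  0.178     ]
time: 11.9
tool_pos: [0.563, -0.3975, 0.014]
tcp_rot: [-2.289, -2.143, 0.002]
wrist_force: [-0.5, 0.6, -1.5]
width: 0.475
grip_force: 40.8
time: 12.48
tool_pos: [0.5655, -0.3994, -0.0031]
tcp_rot: [2.292, 2.148, 0.0]
wrist_force: [-1.4, 0.7, -1.3]
width: 0.474
grip_force: 40.8
```

```bash
python3 -m crank '[[[0,0,0.2,0,0,0],[0,0,0.2,0,0,0],[0,0,0.2,0,0,0],[0,0,0,0,0,0],[0,0,0,0,0,0]]]'
python3 -m crank '[[[0,0,0.2,0,0,0],[0,0,0,0,0,0],[0,0,0,0,0,0]]]'
```

```text
time: 12.9
tool_pos: [0.5652, -0.3992, -0.0096]
tcp_rot: [-2.292, -2.148, 0.0]
wrist_force: [0.6, 0.3, -1.9]
width: 0.475
grip_force: 40.8
time: 13.15
tool_pos: [0.5653, -0.3993, -0.0115]
tcp_rot: [-2.292, -2.148, 0.0]
wrist_force: [-0.1, 0.7, -1.4]
width: 0.472
grip_force: 40.8
```

```bash
python3 -m crank '[[[0,0,0.2,0,0,0],[0,0,0,0,0,0],[0,0,0,0,0,0]]]'
python3 -m crank '[[[0,0,0.1,0,0,0],[0,0,0,0,0,0],[0,0,0,0,0,0]]]'
```

```text
time: 13.4
tool_pos: [0.5657, -0.3997, -0.0128]
tcp_rot: [2.292, 2.147, 0.0]
wrist_force: [-0.4, 0.2, 1.0]
width: 0.474
grip_force: 41.1
time: 13.65
tool_pos: [0.5657, -0.3997, -0.0129]
tcp_rot: [2.292, 2.148, 0.0]
wrist_force: [-1.8, 1.7, 6.8]
width: 0.474
grip_force: 41.6
```

Touchdown. Opening and withdrawing.

```bash
python3 -m crank '[[[0,0,0,0,0,0],[0,0,0,0,0,0],[0,0,0,0,0,0],[0,0,0,0,0,0],[0,0,0,0,0,0]]]' 7
python3 -m crank '[[[0,0,-0.5,0,0,0],[0,0,-1,0,0,0],[0,0,-2,0,0,0],[0,0,-3,0,0,0],[0,0,-3,0,0,0],[0,0,-3,0,0,0],[0,0,-3,0,0,0],[0,0,-3,0,0,0]]]'
python3 -m crank '[[[3,0,0,0,0,0],[3,0,0,0,0,0],[3,0,0,0,0,0],[3,0,0,0,0,0],[3,0,0,0,0,0],[3,0,0,0,0,0],[0,0,0,0,0,0],[0,0,0,0,0,0]]]'
python3 - <<'E'
from h import *
a=read_camera('scene');b=read_camera('top')
o=np.hstack([cv2.resize(a[210:370,300:460],(400,400),interpolation=2),cv2.resize(b[130:290,310:470],(400,400),interpolation=2)])
cv2.imwrite('pics/c7.png',o)
E
```

```text
time: 14.07
tool_pos: [0.5652, -0.3993, -0.0147]
tcp_rot: [-2.292, -2.148, 0.0]
wrist_force: [-0.3, -0.4, -0.6]
width: 0.821
grip_force: 0.0
time: 14.73
tool_pos: [0.5654, -0.3994, 0.1735]
tcp_rot: [2.291, 2.147, 0.0]
wrist_force: [0.9, -0.4, 0.2]
width: 0.824
grip_force: 0.0
time: 15.4
tool_pos: [0.5775, -0.2184, 0.1719]
tcp_rot: [2.288, 2.15, 0.001]
wrist_force: [0.2, -0.3, 0.4]
width: 0.82
grip_force: 0.0
```

View pics/c7.png

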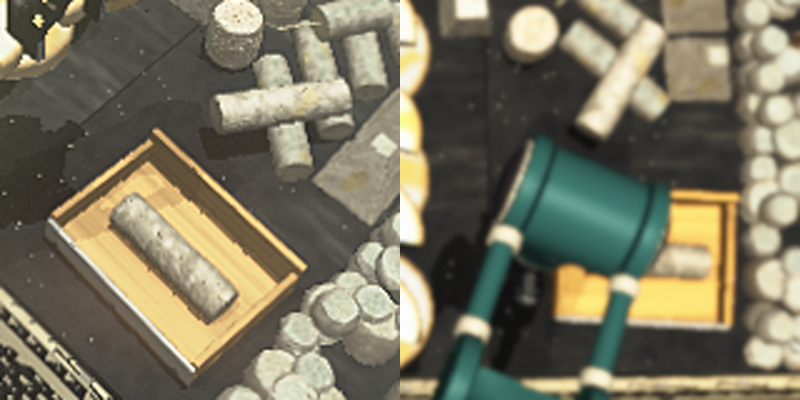

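The log lies flat in the tray, parallel to the lip, with its centre at scene pixel (369,312). I'll check that position and hand in.

Run:
```python
from h import *
p=ray('scene',(369.2,312.4),.031);print(p-[.566,-.399,0])
if abs(p[0]-.566)<.05 and abs(p[1]+.399)<.03: print(finish_job())
```

```text
[-0.00284483 -0.00652641  0.031     ]
the job is handed in; nothing more can be done
None
```

The log lies flat on the tray floor along the lip, about 7 mm from the tray's centre by the last camera measurement; the drum and pyramid were not touched, and the job was handed in at about 15.5 s (no verdict was returned).

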